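# Load the red-capped tube and hold the reader's key switch turned

## Task

Take the red-capped sample tube out of the purple rack, slide it all the way down into the blue-ringed port on top of the white tube reader and let go of it. Then take the orange key from its stand, push it fully home in the brass lock beside the port (rock it a little clockwise where the pins stick), turn it a quarter turn clockwise seen from above and keep holding it there: the switch springs back if let go, so finish with the key still gripped and turned. Leave the other tubes and everything else on the bench standing where they are.

Things in the scene. Friction and masses are not known exactly. Their poses are not given: they have to be found in the camera images.
- reader: White tube reader, fixed to the bench, 140 x 200 x 80 mm (its own x, y, z). Origin at the centre of its underside, z up, its -x face is the front with the dark display. In its flat top: the sample port at y = +50 mm (blue ring, 32 mm across) and the lock at y = -50 mm (steel ring, 52 mm across); both rings stand 1.5 mm proud.
- port (a point): Centre of the mouth of the sample port, in the reader's top face 80 mm above the bench. A round upright bore 14.5 mm wide and 45 mm deep with a flat floor. Axes as the reader's.
- keyway (a point): Centre of the mouth of the keyway, on the top face of the turning brass lock cylinder (24 mm square), 82 mm above the bench. The slot is 15.5 mm long (its x axis), 5.5 mm wide (its y axis), 34 mm deep straight down. The point turns with the cylinder; at rest its axes are the reader's.
- pins (a point): Inside the lock, on its axis 16 mm below the keyway's mouth: two sticky pins, not visible. With the slot at its rest angle the key catches on them when its tip is about 11 to 18 mm deep. Press lightly (about 10 N) and rock the key 15 to 25 degrees clockwise seen from above (the cylinder turns with it): it slips past and then goes straight down.
- cylinder (a joint): Angle of the lock cylinder, rad: 0 at rest, positive clockwise seen from above, stops at -0.15 and 1.60; a quarter turn is 1.57. A spring turns it back to rest (0.06 N m per rad, about 0.1 N m at a quarter turn). The key has about 0.1 rad of play in the slot.
- rack: Purple tube rack, fixed, 200 x 56 x 55 mm. Origin at the centre of its underside. Four wells, 15 mm wide and 45 mm deep, in a row along its x axis at x = -69, -23, 23 and 69 mm; one tube in each.
- tube_red: Sample tube with a red cap (20 g): clear with white label, 13 mm in diameter, round-bottomed; cap 17 mm in diameter, from 58 to 80 mm above the lowest point. Origin at the lowest point, z upward along the tube. It stands in one of the rack wells (which one varies), lowest point 10 mm above the bench. Fully in the port, that is 45 mm below port.
- tube_blue: The same tube with a blue cap, in another well; to be left alone.
- tube_yellow: The same tube with a yellow cap, in another well; to be left alone.
- tube_green: The same tube with a green cap, in another well; to be left alone.
- key_stand: Grey key stand on a black foot, fixed, block 60 x 45 x 50 mm, foot 80 x 65 x 6 mm. Origin at the centre of its underside. Slot in its top along its x axis, 16 x 6 mm, 32 mm deep. It and the rack may swap sides of the bench.
- key: Key (40 g) standing blade down in the stand, tip 22 mm above the bench, bow resting on the stand. Steel blade 14 mm wide (x), 4 mm thick (y), 28 mm long, tip rounded; orange bow 34 mm wide (x), 10 mm thick (y), from 28 to 64 mm above the tip. Origin at the middle of the tip, z towards the bow. A half turn about z gives the same key. Home in the lock, the bow rests on the brass face and the tip is 28 mm below keyway.
- jar: Lidded jar, 56 mm across, 70 mm high, origin under its centre; a bystander.
- beaker: White plastic beaker, about 70 mm across, 90 mm high, origin under its centre; a bystander.
- timer: Low white timer with a dark display and two buttons, 70 x 70 x 25 mm, origin under its centre; a bystander.
There are look-alikes about, which are no part of the job. Of the things shaped like the key, the orange one is meant.

How it is judged:
By the outcome, as a careful person would: the job done as asked, in the order asked, and still so for the second after the job is handed in, while the arm keeps its last pose, push and grip.
It also fails if it takes over 64 s, if anything falls off the work surface, if the arm or the gripper's body presses on something with over 40 N, if the wrist force passes 120 N, or if a joint passes its speed limit or range.

## Robot

A 6-joint arm with a two-finger parallel gripper is mounted at the origin on the work surface. World frame = base frame: x ahead of the robot, y to its left, z up, the work surface at z = 0. Lengths are in m, angles in degrees, forces in N, time in s.
With the tool pointing down it reaches from about 0.4 to 0.825 m from the base axis. Payload 7 kg.
Tool frame: the origin (TCP) lies between the finger pads; the fingertips stand 19 mm ahead of it and the grasp point (between the pads) is the TCP (r.finger_overhang is the distance from the TCP to the fingertips, in m); z points along the fingers, y is the direction in which the jaws open and shut (so a half turn about z gives the same grasp; the last joint's range is limited). The gripper opens to 88 mm and grips with 3 to 60 N. Pads are 19 mm wide; open, the fingers measure 130 mm over their backs; the gripper's body (78 mm by 193 mm) begins 47 mm behind the grasp point.
Start: joints at [-47.779, 20.546, 0.682, 0, -70.136, -16.507], TCP at [0.293, -0.608, 0.246] pointing down, gripper open.
Joint ranges: [-176.03, 176.03], [-82.01, 121.73], [-58.28, 71.71], [-173.87, 95.51], [-174.79, -0.11], [-173.66, 173.66]. Speed limits (degrees/s): [136.94, 136.94, 172.46, 180, 180, 180].

## Interface

Orientations are given as [roll, pitch, yaw] about the fixed x, y, z axes, in that order (R = Rz(yaw) Ry(pitch) Rx(roll)).
In Python, from plant import r, optics gives the robot as it stands. The module is installed in compiled form; this text tells all that it offers.
- The arm moves only by the tool step_arm, never from a script. Its argument "increments" is a list of rows, each an object of numbers: "tx", "ty", "tz": the shift along the world's x, y, z in mm; "ax", "ay", "az": the turn, a rotation vector about the world's x, y, z in degrees; "claw": the gripper command: -1 is shut, 1 is fully open, values between are in proportion. In form: [{"tx": .., "ty": .., "tz": .., "ax": .., "ay": .., "az": .., "claw": ..}, ...]. A call has 1 to 12 rows; each row shifts and turns the commanded pose from where the row before left it; what a row does not reach is not made up. A row lasts 1/10 s, in which the tool goes at most 50 mm and 8.59 degrees, less where a joint would pass 70% of its speed; a pose out of reach is approached as far as the arm can. A call with a gripper value outside its range is refused whole. The fingers move at their own pace and stop on an object; "newtons" is the grip in N (left out, the last holds). Time passes only in rows, so rows that do not move let the fingers close. It gives the time, the measured TCP pose, the force and the opening at its end, in the units of the state.
- r.get_state(): the state, without advancing time (a new reading comes with each control period).
- optics.capture(name): name is "scene" or "top" or "wrist"; returns a dict with "image" (480x640x3 uint8, blue, green, red), "depth" (480x640 float32, m along the optical axis (not along the pixel's ray), 0 where there is no reading), "fx", "fy", "cx", "cy" (pixels), "R" (3x3) and "t" (3): a world point X has camera coordinates R X + t. Camera axes: x right, y down, z forward; pixel columns grow to the right and rows downward; lengths in m; the calibration is good to about 2 mm. A picture is of the moment at which its call begins.
- r.close_job(): hands the job in, once; it reports no verdict.
The state is a dict: "time_s": time; "joints": joint angles; "qd": joint speeds; "joint_torque": joint torques, N m; "tcp_pos": TCP position; "eef_rot": TCP orientation; "contact_force": force on the tool from outside, world axes, zero at the start; "moment": the same for the moment, N m; "gripper_width": finger opening in m.
Only numpy, scipy, OpenCV 4.12 (cv2) and the standard library are available. Lean on these libraries where they do the work, as an engineer would, in place of code of your own. Each camera call takes 0.05 s, during which the arm holds its last target. There are 200 camera calls.

## Working session

There is one attempt and no reset: what is moved stays moved. The work goes in short steps, Python scripts to look and compute and a tool call to move; the robot and the scene stay as the last step left them, time stands still between calls to the robot, and variables do not carry over. Pictures are saved under pics/ and viewed, about 8 in all and at most 12, crops included, and the job is handed in when it is done.

Besides the shell and the picture viewer there is one more tool, called after "Request:" as name(argument=value, ...) on one line, values as JSON. step_arm: Moves the arm, as the interface text tells. Its arguments: {"type":"object","properties":{"increments":{"type":"array","items":{"type":"object","properties":{"tx":{"type":"number"},"ty":{"type":"number"},"tz":{"type":"number"},"ax":{"type":"number"},"ay":{"type":"number"},"az":{"type":"number"},"claw":{"type":"number"}}}},"newtons":{"type":"number"}},"required":["increments"]}

```bash
mkdir -p pics; cat > h.py <<'E'
import numpy as np, cv2
from plant import r, optics
def cap(n,f=None):
    c=optics.capture(n)
    if f: cv2.imwrite('pics/'+f,c['image'])
    np.savez(''+n+'.npz',**c); return c
def load(n): return dict(np.load(''+n+'.npz'))
def world(c,u,v,z=None):
    """pixel to world: on plane z if given, else by depth"""
    ray=np.array([(u-c['cx'])/c['fx'],(v-c['cy'])/c['fy'],1.]);R=c['R'];o=-R.T@c['t'];d=R.T@ray
    if z is None: return o+d*np.median(c['depth'][v-1:v+2,u-1:u+2])
    return o+d*(z-o[2])/d[2]
E
python3 - <<'E'
from h import *
cap('scene','s1.png');cap('top','t1.png')
s=r.get_state();print(s)
for n in('scene','top'):
    c=load(n);print(n,c['fx'],-c['R'].T@c['t'],c['R'].round(3).tolist())
E
```

```text
{'time_s': 0.1, 'joints': array([-4.77813933e+01,  2.05898140e+01,  6.38597333e-01, -1.83945104e-02,
       -7.01356440e+01, -1.65060206e+01]), 'qd': array([ 0.01139823, -0.11942398,  0.17269993,  0.01462732, -0.0060143 ,
       -0.00779067]), 'joint_torque': array([-1.07472959e-03, -5.84162664e+01,  2.93751436e+01,  7.01543212e+00,
        1.01554327e-02, -6.28929911e-05]), 'tcp_pos': array([ 0.29264607, -0.60780492,  0.24468302]), 'eef_rot': array([ 1.79911805e+02, -8.10079617e-03, -1.54293671e+02]), 'contact_force': array([-0.17097675, -0.21518689, -0.84662831]), 'moment': array([-0.01640713, -0.00775324,  0.06305127]), 'gripper_width': 0.08750372158837598}
scene 492.46009363997575 [ 1.0505993  -0.48409823  0.67644318] [[0.718, 0.696, -0.014], [0.444, -0.472, -0.762], [-0.537, 0.541, -0.648]]
top 558.8290675105425 [0.43903169 0.01813903 1.03996445] [[0.017, -1.0, 0.025], [-0.994, -0.02, -0.105], [0.106, -0.023, -0.994]]
```

View pics/t1.png

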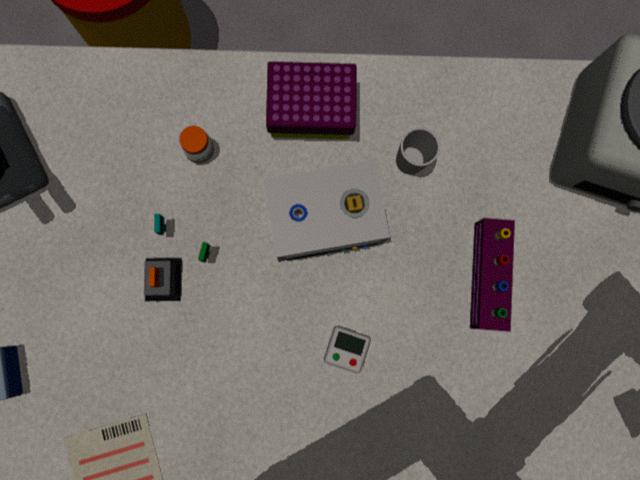

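View pics/s1.png

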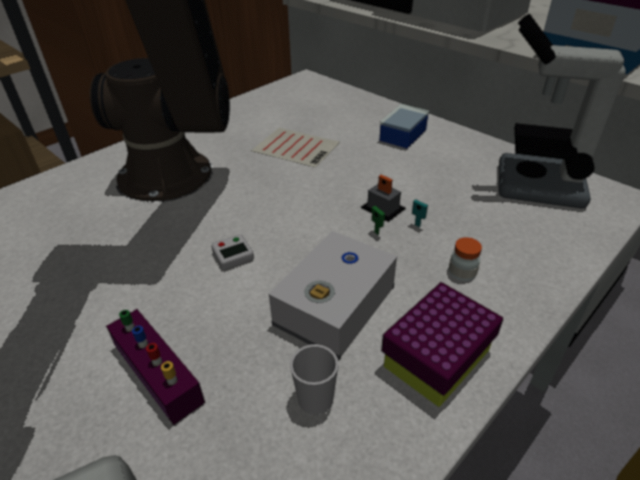

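```bash
cat >> h.py <<'E'
def blob(c,lo,hi,roi):
    u0,v0,u1,v1=roi;h=cv2.cvtColor(c['image'],cv2.COLOR_BGR2HSV)[v0:v1,u0:u1]
    m=cv2.inRange(h,np.array(lo),np.array(hi))
    if lo[0]==0 and hi[0]<12: m|=cv2.inRange(h,np.array([172,lo[1],lo[2]]),np.array([180,255,255]))
    n,l,s,ce=cv2.connectedComponentsWithStats(m);k=1+np.argmax(s[1:,4])
    p=np.argwhere(l==k)[:,::-1]+[u0,v0];return p.astype(np.float32)
E
python3 - <<'E'
from h import *
c=load('top')
def rep(n,lo,hi,roi,z):
    p=blob(c,lo,hi,roi);(u,v),(w,h),a=cv2.minAreaRect(p);m=p.mean(0)
    print(n,len(p),m.round(1),(round(w,1),round(h,1),round(a,1)),world(c,*m,z).round(4),world(c,u,v,z).round(4))
rep('red',(0,120,60),(8,255,255),(490,245,520,275),.09)
rep('yel',(20,100,60),(35,255,255),(490,222,520,245),.09)
rep('grn',(40,80,40),(85,255,255),(490,300,520,330),.09)
rep('blu',(95,100,60),(130,255,255),(490,275,520,300),.09)
rep('port',(95,100,60),(130,255,255),(280,195,315,230),.0815)
rep('lock',(15,80,60),(35,255,255),(335,185,375,220),.082)
rep('key',(3,150,100),(20,255,255),(135,255,190,305),.083)
im=c['image']
a=cv2.resize(im[180:270,265:395],None,fx=6,fy=6,interpolation=cv2.INTER_CUBIC)[:540,:780]
b=cv2.resize(im[255:305,140:185],None,fx=6,fy=6,interpolation=cv2.INTER_CUBIC)
a[-300:,-270:]=b
cv2.imwrite('pics/c1.png',a)
E
```

```text
red 64 [504.2 258.8] (9.4, 9.4, 26.6) [ 0.5415 -0.3375  0.09  ] [ 0.5413 -0.3376  0.09  ]
yel 61 [504.4 233.1] (8.0, 9.0, 90.0) [ 0.5863 -0.3387  0.09  ] [ 0.5865 -0.3388  0.09  ]
grn 57 [501.7 312.5] (9.0, 9.0, 90.0) [ 0.4493 -0.3313  0.09  ] [ 0.4493 -0.331   0.09  ]
blu 62 [502.9 285.5] (9.0, 9.0, 90.0) [ 0.4954 -0.3344  0.09  ] [ 0.4954 -0.3353  0.09  ]
port 142 [297.7 212.2] (16.0, 17.0, 90.0) [0.6166 0.0199 0.0815] [0.617  0.0203 0.0815]
lock 203 [354.3 202.6] (14.8, 15.0, 81.9) [ 0.6358 -0.0785  0.082 ] [ 0.636  -0.0785  0.082 ]
key 102 [151.2 275.8] (19.0, 5.0, 90.0) [0.501  0.2673 0.083 ] [0.4999 0.2667 0.083 ]
```

View pics/c1.png

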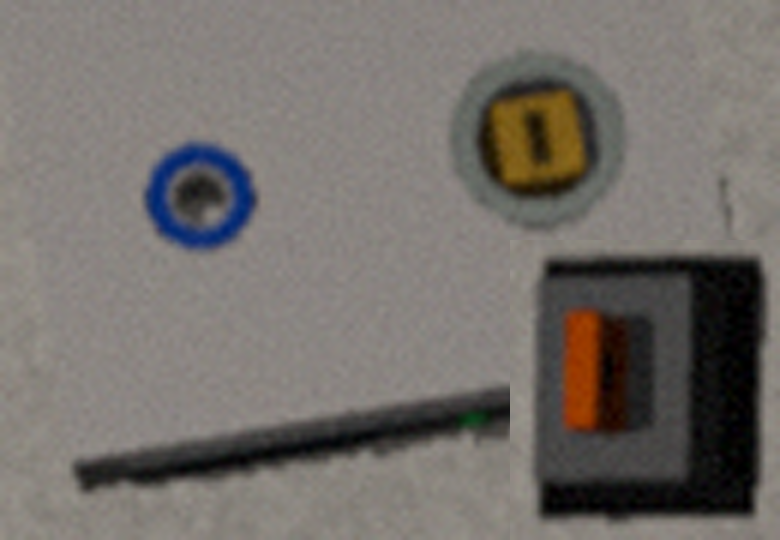

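Request:
step_arm(increments=[{"tx": 31,"ty": 33.8,"tz": -3,"az": -3.6},{"tx": 31,"ty": 33.8,"tz": -3,"az": -3.6},{"tx": 31,"ty": 33.8,"tz": -3,"az": -3.6},{"tx": 31,"ty": 33.8,"tz": -3,"az": -3.6},{"tx": 31,"ty": 33.8,"tz": -3,"az": -3.6},{"tx": 31,"ty": 33.8,"tz": -3,"az": -3.6},{"tx": 31,"ty": 33.8,"tz": -3,"az": -3.6},{"tx": 31,"ty": 33.8,"tz": -3,"az": -3.6},{},{}])

```text
$.increments[0]: bad value
```

```bash
python3 - <<'E'
from h import *
c=cap('wrist','w1.png');s=r.get_state();print(s['tcp_pos'],s['eef_rot'],s['joints'],-c['R'].T@c['t'],c['R'].round(3).tolist())
E
```

```text
[ 0.29272415 -0.60786362  0.24485814] [ 1.79931517e+02 -6.27328347e-03 -1.54288618e+02] [-4.77776265e+01  2.05806854e+01  6.46390201e-01 -1.42991818e-02
 -7.01331472e+01 -1.65061284e+01] [ 0.21849768 -0.64380678  0.38351178] [[-0.434, 0.901, 0.001], [0.858, 0.414, 0.303], [0.273, 0.132, -0.953]]
```

View pics/w1.png

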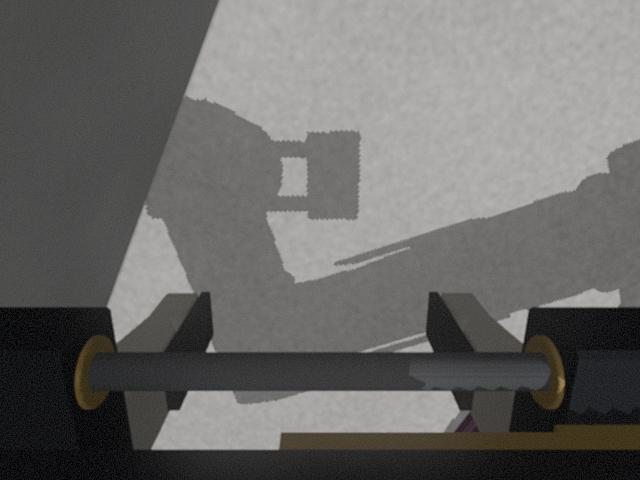

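Request:
step_arm(increments=[{"tx": 31,"ty": 33.8,"tz": -3,"ax": 0,"ay": 0,"az": -3.6,"claw": 1},{"tx": 31,"ty": 33.8,"tz": -3,"ax": 0,"ay": 0,"az": -3.6,"claw": 1},{"tx": 31,"ty": 33.8,"tz": -3,"ax": 0,"ay": 0,"az": -3.6,"claw": 1},{"tx": 31,"ty": 33.8,"tz": -3,"ax": 0,"ay": 0,"az": -3.6,"claw": 1},{"tx": 31,"ty": 33.8,"tz": -3,"ax": 0,"ay": 0,"az": -3.6,"claw": 1},{"tx": 31,"ty": 33.8,"tz": -3,"ax": 0,"ay": 0,"az": -3.6,"claw": 1},{"tx": 31,"ty": 33.8,"tz": -3,"ax": 0,"ay": 0,"az": -3.6,"claw": 1},{"tx": 31,"ty": 33.8,"tz": -3,"ax": 0,"ay": 0,"az": -3.6,"claw": 1},{"tx": 0,"ty": 0,"tz": 0,"ax": 0,"ay": 0,"az": 0,"claw": 1},{"tx": 0,"ty": 0,"tz": 0,"ax": 0,"ay": 0,"az": 0,"claw": 1}])

```text
time_s: 1.15
tcp_pos: [0.5414, -0.3366, 0.221]
eef_rot: [180.0, -0.1, 177.1]
contact_force: [0.2, -0.3, -0.5]
gripper_width: 0.0878
```

```bash
python3 - <<'E'
from h import *
c=cap('wrist','w1.png');s=r.get_state();print(s['tcp_pos'],s['eef_rot'],s['joints'],-c['R'].T@c['t'],c['R'].round(3).tolist())
E
```

```text
[ 0.54073635 -0.33747859  0.22121069] [ 1.79991136e+02 -4.61318782e-02  1.76991417e+02] [-1.44563262e+01  1.79732976e+01 -6.32861749e+00  5.13415538e-04
 -6.57450584e+01 -7.85524715e+01] [ 0.45917634 -0.33240855  0.35987863] [[0.05, 0.999, -0.0], [0.952, -0.048, 0.303], [0.302, -0.016, -0.953]]
```

View pics/w1.png

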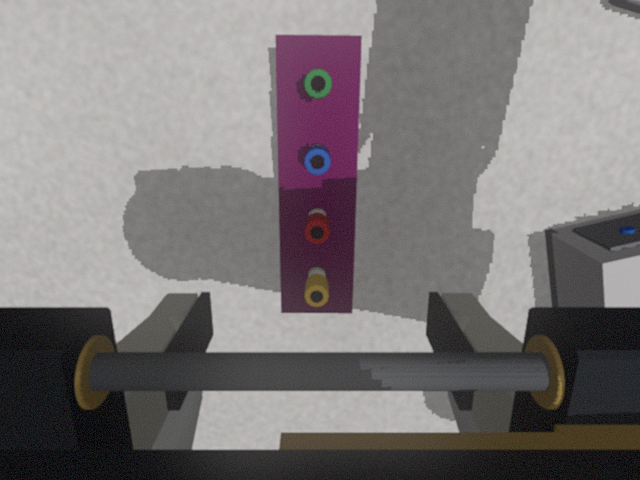

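```bash
cat >> h.py <<'E'
def cloud(c):
    v,u=np.mgrid[0:480,0:640];d=c['depth']
    P=np.stack([(u-c['cx'])/c['fx']*d,(v-c['cy'])/c['fy']*d,d],-1)
    return (P-c['t'])@c['R']
E
python3 - <<'E'
from h import *
c=load('wrist');P=cloud(c)
for n,(u0,v0,u1,v1) in dict(green=(298,65,340,102),blue=(298,143,340,180),red=(298,212,340,248),yel=(298,270,340,310)).items():
    q=P[v0:v1,u0:u1].reshape(-1,3);t=q[q[:,2]>.084]
    (a,b),rr=cv2.minEnclosingCircle((t[:,:2]*1000).astype(np.float32))
    print(n,len(t),np.median(t[:,2]).round(4),t.mean(0).round(4),round(a,1),round(b,1),round(rr,1))
P0=P[100:130,285:350].reshape(-1,3);print(np.median(P0[:,2]))
E
```

```text
green 662 0.0896 [ 0.4489 -0.3327  0.0929] 449.8 -332.5 9.3
blue 583 0.0896 [ 0.4939 -0.3353  0.0923] 481.0 -334.3 21.9
red 526 0.0895 [ 0.5391 -0.3379  0.0914] 504.0 -336.1 45.0
yel 482 0.0895 [ 0.5833 -0.3406  0.0931] 527.1 -336.7 68.1
0.05460396200165525
```

Request:
step_arm(increments=[{"tx": 0,"ty": -0.3,"tz": -35,"ax": 0,"ay": 0,"az": 0,"claw": 1},{"tx": 0,"ty": 0,"tz": -35,"ax": 0,"ay": 0,"az": 0,"claw": 1},{"tx": 0,"ty": 0,"tz": -35,"ax": 0,"ay": 0,"az": 0,"claw": 0},{"tx": 0,"ty": 0,"tz": -26,"ax": 0,"ay": 0,"az": 0,"claw": -0.3},{"tx": 0,"ty": 0,"tz": -10,"ax": 0,"ay": 0,"az": 0,"claw": -0.3},{"tx": 0,"ty": 0,"tz": 0,"ax": 0,"ay": 0,"az": 0,"claw": -1},{"tx": 0,"ty": 0,"tz": 0,"ax": 0,"ay": 0,"az": 0,"claw": -1},{"tx": 0,"ty": 0,"tz": 0,"ax": 0,"ay": 0,"az": 0,"claw": -1},{"tx": 0,"ty": 0,"tz": 0,"ax": 0,"ay": 0,"az": 0,"claw": -1},{"tx": 0,"ty": 0,"tz": 0,"ax": 0,"ay": 0,"az": 0,"claw": -1}], newtons=15)

```text
time_s: 2.2
tcp_pos: [0.5413, -0.3382, 0.0816]
eef_rot: [-180.0, 0.1, 176.9]
contact_force: [-0.8, -0.5, -0.6]
gripper_width: 0.0293
```

Request:
step_arm(increments=[{"tx": 0,"ty": 0,"tz": 0,"ax": 0,"ay": 0,"az": 0,"claw": -1},{"tx": 0,"ty": 0,"tz": 0,"ax": 0,"ay": 0,"az": 0,"claw": -1},{"tx": 0,"ty": 0,"tz": 0,"ax": 0,"ay": 0,"az": 0,"claw": -1},{"tx": 0,"ty": 0,"tz": 0,"ax": 0,"ay": 0,"az": 0,"claw": -1}])

```text
time_s: 2.6
tcp_pos: [0.541, -0.338, 0.0808]
eef_rot: [-180.0, 0.0, 176.9]
contact_force: [-0.5, 0.9, 1.9]
gripper_width: 0.0165
```

Request:
step_arm(increments=[{"tx": 0,"ty": 0,"tz": 20,"ax": 0,"ay": 0,"az": 0,"claw": -1},{"tx": 0,"ty": 0,"tz": 35,"ax": 0,"ay": 0,"az": 0,"claw": -1},{"tx": 0,"ty": 0,"tz": 35,"ax": 0,"ay": 0,"az": 0,"claw": -1},{"tx": 0,"ty": 0,"tz": 30,"ax": 0,"ay": 0,"az": 0,"claw": -1},{"tx": 0,"ty": 0,"tz": 0,"ax": 0,"ay": 0,"az": 0,"claw": -1},{"tx": 0,"ty": 0,"tz": 0,"ax": 0,"ay": 0,"az": 0,"claw": -1}])

```text
time_s: 3.2
tcp_pos: [0.541, -0.338, 0.2011]
eef_rot: [180.0, 0.1, 176.9]
contact_force: [-0.1, -0.5, -1.6]
gripper_width: 0.0162
```

Request:
step_arm(increments=[{"tx": 12.4,"ty": 35.8,"tz": 0,"ax": 0,"ay": 0,"az": 1.4,"claw": -1},{"tx": 12.4,"ty": 35.8,"tz": 0,"ax": 0,"ay": 0,"az": 1.4,"claw": -1},{"tx": 12.4,"ty": 35.8,"tz": 0,"ax": 0,"ay": 0,"az": 1.4,"claw": -1},{"tx": 12.4,"ty": 35.8,"tz": 0,"ax": 0,"ay": 0,"az": 1.4,"claw": -1},{"tx": 12.4,"ty": 35.8,"tz": 0,"ax": 0,"ay": 0,"az": 1.4,"claw": -1},{"tx": 12.4,"ty": 35.8,"tz": 0,"ax": 0,"ay": 0,"az": 1.4,"claw": -1},{"tx": 12.4,"ty": 35.8,"tz": 0,"ax": 0,"ay": 0,"az": 1.4,"claw": -1},{"tx": 12.4,"ty": 35.8,"tz": 0,"ax": 0,"ay": 0,"az": 1.4,"claw": -1},{"tx": 12.4,"ty": 35.8,"tz": 0,"ax": 0,"ay": 0,"az": 1.4,"claw": -1},{"tx": 12.4,"ty": 35.8,"tz": 0,"ax": 0,"ay": 0,"az": 1.4,"claw": -1},{"tx": 0,"ty": 0,"tz": 0,"ax": 0,"ay": 0,"az": 0,"claw": -1},{"tx": 0,"ty": 0,"tz": 0,"ax": 0,"ay": 0,"az": 0,"claw": -1}])

```text
time_s: 4.4
tcp_pos: [0.6641, 0.0209, 0.1985]
eef_rot: [-180.0, -0.2, -169.0]
contact_force: [-0.6, 0.1, 0.5]
gripper_width: 0.0161
```

```bash
python3 - <<'E'
from h import *
c=cap('wrist','w2.png');s=r.get_state();print(s['tcp_pos'],s['eef_rot'],s['joints'],s['gripper_width'],-c['R'].T@c['t'])
for z in(.01,-.07):
    X=c['R']@(s['tcp_pos']+[0,0,z])+c['t'];print(X[:2]/X[2]*c['fx']+[c['cx'],c['cy']])
E
```

```text
[0.66406255 0.01999136 0.19887795] [-1.79994152e+02 -1.62667703e-01 -1.69066062e+02] [ 1.84955251e+01  2.13872681e+01 -4.30695934e+00 -1.72980552e-02
 -6.44677963e+01 -9.75541008e+01] 0.016497738600679535 [0.58365927 0.00520728 0.33751824]
[316.84460069 352.90376616]
[317.75086203 267.38493881]
```

View pics/w2.png

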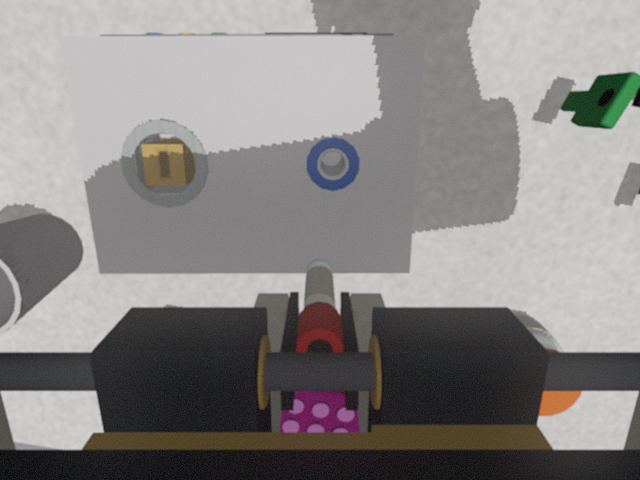

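```bash
python3 - <<'E'
from h import *
c=load('wrist');print(c['fx'],c['cx'],c['cy'])
p=blob(c,(95,120,50),(130,255,255),(300,130,370,200))
(e,ax,an)=cv2.fitEllipse(cv2.convexHull(p.astype(np.int32)));print('port',len(p),p.mean(0),e,ax,world(c,*e,.0815),world(c,*p.mean(0),.0815))
p=blob(c,(15,80,60),(35,255,255),(130,130,200,200));q=cv2.minAreaRect(p);print('lock',q,world(c,*q[0],.082),p.mean(0))
box=cv2.boxPoints(q);w=np.array([world(c,*b,.082) for b in box]);print(w.round(4).tolist())
p=blob(c,(0,120,50),(8,255,255),(280,290,360,350))
for v in range(305,346,8): x=p[p[:,1]==v,0];print(v,x.min() if len(x) else 0,x.max() if len(x) else 0)
im=c['image'];cv2.imwrite('pics/c2.png',cv2.resize(im[235:355,240:400],None,fx=5,fy=5,interpolation=cv2.INTER_CUBIC))
E
```

```text
430.4770272743089 319.14103372003564 237.86568837128738
port 471 [336.414   176.81104] (334.1799011230469, 169.31776428222656) (38.02082443237305, 49.26189041137695) [0.61920485 0.0210331  0.0815    ] [0.62332251 0.02324276 0.0815    ]
lock ((167.5548858642578, 162.993896484375), (45.60822677612305, 49.03160095214844), 83.6598129272461) [ 0.63432888 -0.07625779  0.082     ] [165.03947 163.70395]
[[0.6258, -0.0926, 0.082], [0.6173, -0.0651, 0.082], [0.6431, -0.0594, 0.082], [0.652, -0.0878, 0.082]]
305 310.0 329.0
313 302.0 336.0
321 299.0 339.0
329 298.0 341.0
337 297.0 342.0
345 296.0 343.0
```

View pics/c2.png

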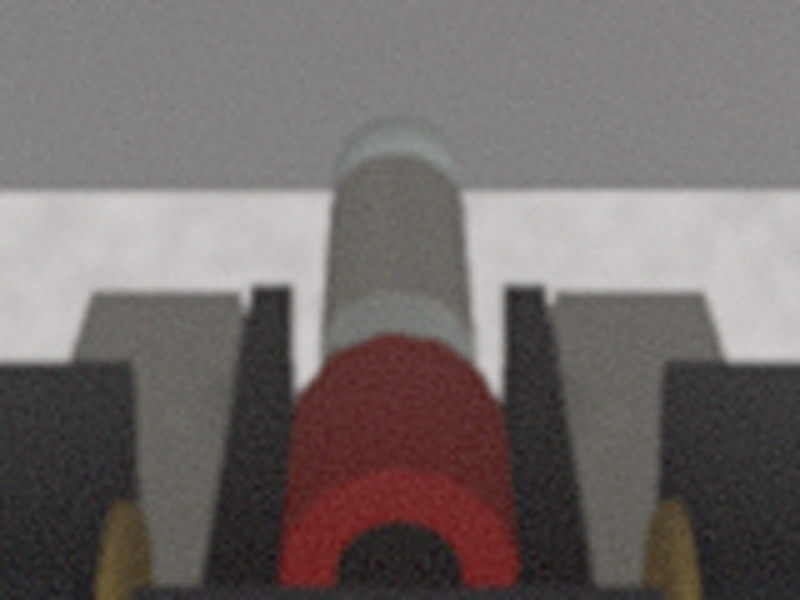

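```bash
python3 - <<'E'
from h import *
c=load('wrist');s=r.get_state();tcp=s['tcp_pos']
p=blob(c,(95,70,20),(135,255,255),(295,125,370,200))
e,ax,an=cv2.fitEllipse(cv2.convexHull(p.astype(np.int32)));P=world(c,*e,.0815);print('port',len(p),p.mean(0),e,ax,P,p.min(0),p.max(0))
# predicted tube outline: sphere centre & apex row
th=np.linspace(0,2*np.pi,200);ph=np.linspace(0,np.pi,100)
T,F=np.meshgrid(th,ph);S=.0065*np.stack([np.sin(F)*np.cos(T),np.sin(F)*np.sin(T),np.cos(F)],-1).reshape(-1,3)
def proj(X): X=X@c['R'].T+c['t'];return X[:,:2]/X[:,2:]*c['fx']+[c['cx'],c['cy']]
q=proj(tcp+[0,0,-.0708+.0065]+S);print('pred sphere rows',q.min(0),q.max(0))
C=np.stack([np.cos(th),np.sin(th),0*th],-1)*.0085
for z in(.0092,-.0128): q=proj(tcp+[0,0,z]+C);print('pred cap ring',z,q.min(0),q.max(0))
b=c['image'][:,:,:].astype(int);print(b[245:275:1,318:323].mean(1).round().tolist())
print('R',c['R'].round(3).tolist())
E
```

```text
port 1307 [332.58453 163.53252] (332.5318908691406, 163.66688537597656) (51.96684265136719, 52.411659240722656) [0.61612373 0.01940326 0.0815    ] [307. 138.] [358. 190.]
pred sphere rows [304.8735569  258.65696282] [330.53938667 284.39957796]
pred cap ring 0.0092 [292.13463969 329.61513579] [341.58196198 372.86476063]
pred cap ring -0.0128 [295.53306799 300.9639828 ] [338.8396435  339.77551294]
[[128.0, 128.0, 130.0], [130.0, 130.0, 131.0], [128.0, 128.0, 129.0], [129.0, 127.0, 130.0], [129.0, 128.0, 130.0], [129.0, 129.0, 130.0], [129.0, 128.0, 130.0], [130.0, 129.0, 130.0], [129.0, 128.0, 130.0], [129.0, 129.0, 130.0], [129.0, 129.0, 130.0], [126.0, 127.0, 128.0], [127.0, 127.0, 129.0], [122.0, 123.0, 122.0], [121.0, 122.0, 119.0], [125.0, 127.0, 123.0], [131.0, 134.0, 128.0], [135.0, 137.0, 132.0], [139.0, 141.0, 137.0], [140.0, 143.0, 138.0], [126.0, 129.0, 127.0], [109.0, 114.0, 115.0], [98.0, 102.0, 106.0], [99.0, 104.0, 106.0], [97.0, 102.0, 104.0], [98.0, 104.0, 106.0], [98.0, 102.0, 105.0], [98.0, 104.0, 106.0], [98.0, 104.0, 106.0], [100.0, 104.0, 108.0]]
R [[-0.192, 0.981, -0.001], [0.936, 0.183, 0.3], [0.295, 0.057, -0.954]]
```

Request:
step_arm(increments=[{"tx": -15.9,"ty": -0.4,"tz": 0,"ax": 0,"ay": 0,"az": 0,"claw": -1},{"tx": -15.9,"ty": -0.4,"tz": 0,"ax": 0,"ay": 0,"az": 0,"claw": -1},{"tx": -15.9,"ty": -0.5,"tz": 0,"ax": 0,"ay": 0,"az": 0,"claw": -1},{"tx": 0,"ty": 0,"tz": -20,"ax": 0,"ay": 0,"az": 0,"claw": -1},{"tx": 0,"ty": 0,"tz": -19,"ax": 0,"ay": 0,"az": 0,"claw": -1},{"tx": 0,"ty": 0,"tz": 0,"ax": 0,"ay": 0,"az": 0,"claw": -1},{"tx": 0,"ty": 0,"tz": 0,"ax": 0,"ay": 0,"az": 0,"claw": -1}])

```text
time_s: 5.15
tcp_pos: [0.6169, 0.0176, 0.1615]
eef_rot: [-180.0, -0.1, -169.1]
contact_force: [0.2, 0.3, 0.8]
gripper_width: 0.0165
```

```bash
python3 - <<'E'
from h import *
c=cap('wrist');s=r.get_state();print(s['tcp_pos'],s['contact_force'])
im=c['image'];cv2.imwrite('pics/c3.png',cv2.resize(im[205:325,240:400],None,fx=5,fy=5,interpolation=cv2.INTER_CUBIC))
E
```

```text
[0.61738898 0.01793927 0.162183  ] [0.42448847 0.69280644 0.24795716]
```

View pics/c3.png

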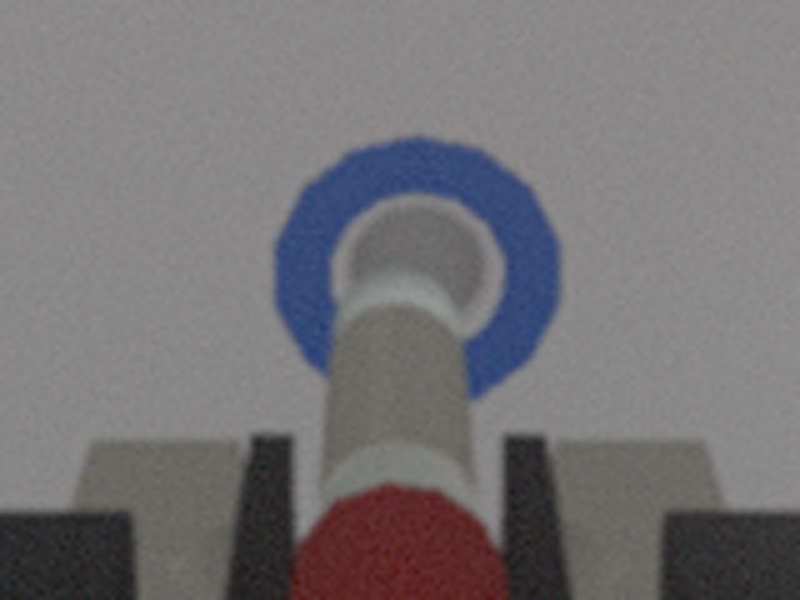

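```bash
python3 - <<'E'
from h import *
c=load('wrist');s=r.get_state();tcp=s['tcp_pos'];print(tcp)
p=blob(c,(95,70,20),(135,255,255),(285,215,365,300))
h=cv2.convexHull(p.astype(np.int32))[:,0]
h=h[h[:,1]<270]  # upper, unoccluded arc
e,ax,an=cv2.fitEllipse(h);print(len(h),e,ax)
# LSQ on circle in plane z=.0815
w=np.array([world(c,*q,.0815)[:2] for q in h]);A=np.c_[2*w,np.ones(len(w))];x=np.linalg.lstsq(A,(w**2).sum(1),rcond=None)[0]
print('circle',x[:2],np.sqrt(x[2]+x[:2]@x[:2]))
P=np.array([x[0],x[1],.0815])
th=np.linspace(0,2*np.pi,200);T,F=np.meshgrid(th,np.linspace(0,np.pi,100))
S=.0065*np.stack([np.sin(F)*np.cos(T),np.sin(F)*np.sin(T),np.cos(F)],-1).reshape(-1,3)
def proj(X): X=X@c['R'].T+c['t'];return X[:,:2]/X[:,2:]*c['fx']+[c['cx'],c['cy']]
R=c['R'];rt=R[0];dn=np.array([-R[0][1],R[0][0],0])*-1
q=proj(tcp+[0,0,-.0643]+S);print('pred',q.min(0),q.max(0))
d=P-tcp;print('port-tcp: right',d@rt*1e3,'fwd',d[:2]@[R[0][1],-R[0][0]]*1e3)
g=c['image'].astype(int).sum(2)[:,317:324].mean(1);print(g[250:272].round())
for v in(275,285,295): print(v,c['image'][v,300:340].astype(int).sum(1).tolist())
E
```

```text
[0.61738898 0.01793927 0.162183  ]
16 (322.9504699707031, 258.9757995605469) (52.87046813964844, 57.41524124145508)
circle [0.61614418 0.01944159] 0.015529128028542581
pred [306.96587855 260.0934672 ] [332.63260001 285.84521924]
port-tcp: right 1.805243584077466 fwd -0.9383031361866212
[323. 321. 326. 325. 324. 319. 321. 321. 337. 355. 386. 403. 417. 435.
 434. 403. 349. 319. 324. 314. 327. 322.]
275 [298, 250, 219, 235, 241, 274, 282, 308, 300, 319, 316, 311, 306, 309, 327, 321, 318, 327, 306, 325, 324, 318, 321, 319, 317, 319, 328, 310, 327, 308, 317, 303, 297, 240, 248, 251, 244, 249, 246, 241]
285 [405, 397, 404, 404, 392, 323, 301, 305, 308, 313, 305, 314, 312, 319, 320, 318, 318, 317, 325, 305, 317, 316, 307, 318, 313, 326, 318, 315, 316, 315, 308, 314, 318, 319, 352, 374, 376, 413, 401, 401]
295 [391, 398, 404, 393, 348, 291, 290, 306, 303, 311, 325, 349, 357, 375, 361, 371, 353, 364, 366, 362, 369, 375, 368, 374, 375, 378, 364, 357, 346, 327, 318, 319, 297, 300, 339, 396, 404, 414, 408, 388]
```

Request:
step_arm(increments=[{"tx": -0.9,"ty": 1.8,"tz": 0,"ax": 0,"ay": 0,"az": 0,"claw": -1},{"tx": 0,"ty": 0,"tz": 0,"ax": 0,"ay": 0,"az": 0,"claw": -1},{"tx": 0,"ty": 0,"tz": -5,"ax": 0,"ay": 0,"az": 0,"claw": -1},{"tx": 0,"ty": 0,"tz": -5,"ax": 0,"ay": 0,"az": 0,"claw": -1},{"tx": 0,"ty": 0,"tz": -3,"ax": 0,"ay": 0,"az": 0,"claw": -1},{"tx": 0,"ty": 0,"tz": -3,"ax": 0,"ay": 0,"az": 0,"claw": -1},{"tx": 0,"ty": 0,"tz": 0,"ax": 0,"ay": 0,"az": 0,"claw": -1}])

```text
time_s: 5.9
tcp_pos: [0.616, 0.0204, 0.1449]
eef_rot: [-180.0, -0.1, -169.1]
contact_force: [-0.2, 0.3, 0.5]
gripper_width: 0.0166
```

Request:
step_arm(increments=[{"tx": 0,"ty": 0,"tz": -5,"ax": 0,"ay": 0,"az": 0,"claw": -1},{"tx": 0,"ty": 0,"tz": -5,"ax": 0,"ay": 0,"az": 0,"claw": -1},{"tx": 0,"ty": 0,"tz": -5,"ax": 0,"ay": 0,"az": 0,"claw": -1},{"tx": 0,"ty": 0,"tz": 0,"ax": 0,"ay": 0,"az": 0,"claw": -1}])

```text
time_s: 6.3
tcp_pos: [0.6159, 0.0203, 0.1296]
eef_rot: [-180.0, -0.1, -169.1]
contact_force: [0.7, 0.4, -0.2]
gripper_width: 0.0165
```

Request:
step_arm(increments=[{"tx": 0,"ty": 0,"tz": -6,"ax": 0,"ay": 0,"az": 0,"claw": -1},{"tx": 0,"ty": 0,"tz": -6,"ax": 0,"ay": 0,"az": 0,"claw": -1},{"tx": 0,"ty": 0,"tz": -5,"ax": 0,"ay": 0,"az": 0,"claw": -1},{"tx": 0,"ty": 0,"tz": -4,"ax": 0,"ay": 0,"az": 0,"claw": -1},{"tx": 0,"ty": 0,"tz": -2,"ax": 0,"ay": 0,"az": 0,"claw": -1},{"tx": 0,"ty": 0,"tz": 0,"ax": 0,"ay": 0,"az": 0,"claw": -1}])

```text
time_s: 6.9
tcp_pos: [0.6161, 0.0204, 0.1071]
eef_rot: [-180.0, -0.0, -169.1]
contact_force: [0.1, -0.6, 0.3]
gripper_width: 0.0161
```

Request:
step_arm(increments=[{"tx": 0,"ty": 0,"tz": -1,"ax": 0,"ay": 0,"az": 0,"claw": -1},{"tx": 0,"ty": 0,"tz": -1,"ax": 0,"ay": 0,"az": 0,"claw": -1},{"tx": 0,"ty": 0,"tz": 0,"ax": 0,"ay": 0,"az": 0,"claw": -1}])

```text
time_s: 7.2
tcp_pos: [0.6164, 0.0205, 0.1058]
eef_rot: [-180.0, 0.0, -169.1]
contact_force: [0.4, -0.6, 0.5]
gripper_width: 0.0165
```

Request:
step_arm(increments=[{"tx": 0,"ty": 0,"tz": -1,"ax": 0,"ay": 0,"az": 0,"claw": -1},{"tx": 0,"ty": 0,"tz": 0,"ax": 0,"ay": 0,"az": 0,"claw": -1},{"tx": 0,"ty": 0,"tz": 0,"ax": 0,"ay": 0,"az": 0,"claw": -1}])

```text
time_s: 7.5
tcp_pos: [0.6169, 0.0206, 0.1056]
eef_rot: [-180.0, 0.1, -169.1]
contact_force: [-0.5, -0.3, 6.0]
gripper_width: 0.0169
```

Request:
step_arm(increments=[{"tx": 0,"ty": 0,"tz": 0,"ax": 0,"ay": 0,"az": 0,"claw": 0},{"tx": 0,"ty": 0,"tz": 0,"ax": 0,"ay": 0,"az": 0,"claw": 0},{"tx": 0,"ty": 0,"tz": 0,"ax": 0,"ay": 0,"az": 0,"claw": 0},{"tx": 0,"ty": 0,"tz": 0,"ax": 0,"ay": 0,"az": 0,"claw": 0},{"tx": 0,"ty": 0,"tz": 0,"ax": 0,"ay": 0,"az": 0,"claw": 0},{"tx": 0,"ty": 0,"tz": 20,"ax": 0,"ay": 0,"az": 0,"claw": 0},{"tx": 0,"ty": 0,"tz": 40,"ax": 0,"ay": 0,"az": 0,"claw": 0},{"tx": 0,"ty": 0,"tz": 40,"ax": 0,"ay": 0,"az": 0,"claw": 0}])

```text
time_s: 8.3
tcp_pos: [0.6156, 0.0203, 0.2049]
eef_rot: [-180.0, -0.1, -169.1]
contact_force: [1.5, 0.5, 0.2]
gripper_width: 0.0437
```

Request:
step_arm(increments=[{"tx": -7.5,"ty": 11.2,"tz": 0,"ax": 0,"ay": 0,"az": 7.7,"claw": 0},{"tx": -7.5,"ty": 11.2,"tz": 0,"ax": 0,"ay": 0,"az": 7.7,"claw": 0},{"tx": -7.5,"ty": 11.2,"tz": 0,"ax": 0,"ay": 0,"az": 7.7,"claw": 0},{"tx": -7.5,"ty": 11.2,"tz": 0,"ax": 0,"ay": 0,"az": 7.7,"claw": 0},{"tx": -7.5,"ty": 11.2,"tz": 0,"ax": 0,"ay": 0,"az": 7.7,"claw": 0},{"tx": -7.5,"ty": 11.2,"tz": 0,"ax": 0,"ay": 0,"az": 7.7,"claw": 0},{"tx": -7.5,"ty": 11.2,"tz": 0,"ax": 0,"ay": 0,"az": 7.7,"claw": 0},{"tx": -7.5,"ty": 11.2,"tz": 0,"ax": 0,"ay": 0,"az": 7.7,"claw": 0},{"tx": -7.5,"ty": 11.2,"tz": 0,"ax": 0,"ay": 0,"az": 7.7,"claw": 0},{"tx": -7.5,"ty": 11.2,"tz": 0,"ax": 0,"ay": 0,"az": 7.7,"claw": 0},{"tx": -7.5,"ty": 11.2,"tz": 0,"ax": 0,"ay": 0,"az": 7.7,"claw": 0}])

```text
time_s: 9.4
tcp_pos: [0.5333, 0.1441, 0.2045]
eef_rot: [180.0, 0.0, -84.1]
contact_force: [0.6, -0.7, 0.3]
gripper_width: 0.0437
```

Request:
step_arm(increments=[{"tx": -7.5,"ty": 11.2,"tz": 0,"ax": 0,"ay": 0,"az": 7.7,"claw": 0},{"tx": -7.5,"ty": 11.2,"tz": 0,"ax": 0,"ay": 0,"az": 7.7,"claw": 0},{"tx": -7.5,"ty": 11.2,"tz": 0,"ax": 0,"ay": 0,"az": 7.7,"claw": 0},{"tx": -7.5,"ty": 11.2,"tz": 0,"ax": 0,"ay": 0,"az": 7.7,"claw": 0},{"tx": -7.5,"ty": 11.2,"tz": 0,"ax": 0,"ay": 0,"az": 7.7,"claw": 0},{"tx": -7.5,"ty": 11.2,"tz": 0,"ax": 0,"ay": 0,"az": 7.7,"claw": 0},{"tx": -7.5,"ty": 11.2,"tz": 0,"ax": 0,"ay": 0,"az": 7.7,"claw": 0},{"tx": -7.5,"ty": 11.2,"tz": 0,"ax": 0,"ay": 0,"az": 7.7,"claw": 0},{"tx": -7.5,"ty": 11.2,"tz": 0,"ax": 0,"ay": 0,"az": 7.7,"claw": 0},{"tx": -7.5,"ty": 11.2,"tz": 0,"ax": 0,"ay": 0,"az": 7.7,"claw": 0},{"tx": -7.5,"ty": 11.2,"tz": 0,"ax": 0,"ay": 0,"az": 7.7,"claw": 0},{"tx": 0,"ty": 0,"tz": 0,"ax": 0,"ay": 0,"az": 0,"claw": 0}])

```text
time_s: 10.6
tcp_pos: [0.4507, 0.2678, 0.2046]
eef_rot: [-180.0, -0.0, 0.5]
contact_force: [-0.2, -0.1, 1.1]
gripper_width: 0.0437
```

```bash
python3 - <<'E'
from h import *
c=cap('wrist');s=r.get_state();print(s['tcp_pos'],s['eef_rot'],s['joints'],s['gripper_width'],c['R'].round(3).tolist())
p=blob(c,(3,150,50),(20,255,255),(150,50,480,300));print(len(p),p.min(0),p.max(0),p.mean(0))
t=cap('top');a=cv2.resize(c['image'][0:400,0:640],None,fx=.9,fy=.9);b=cv2.resize(t['image'][180:270,265:395],None,fx=1.7,fy=1.7);
im=np.zeros((360+153,576,3),np.uint8);im[:360]=a;im[360:,:221]=b;cv2.imwrite('pics/c4.png',im)
E
```

```text
[0.45094384 0.26721757 0.2045826 ] [1.79999807e+02 1.34260795e-03 2.80973883e-01] [ 5.21128394e+01  8.18736555e+00 -2.16474517e+01 -1.07948508e-03
 -6.01661640e+01  3.81686715e+01] 0.04376281869190707 [[0.01, -1.0, 0.0], [-0.953, -0.01, 0.304], [-0.304, -0.004, -0.953]]
726 [314. 130.] [329. 186.] [321.86777 154.55923]
```

View pics/c4.png

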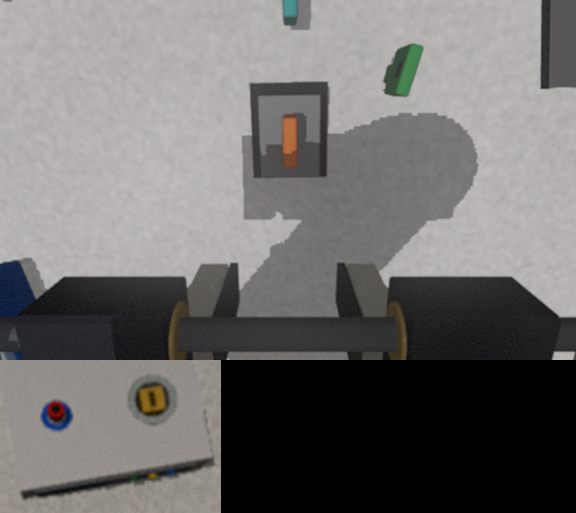

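```bash
python3 - <<'E'
from h import *
c=load('wrist')
p=blob(c,(3,120,30),(20,255,255),(280,100,360,220));print(len(p),p.min(0),p.max(0),cv2.minAreaRect(p))
for v in range(128,192,4):
    x=p[p[:,1]==v,0]
    if len(x): m=(x.min()+x.max())/2;print(v,x.min(),x.max(),world(c,m,v,.086).round(4),c['image'][v,int(m)],round(float(cloud(c)[v,int(m),2]),4))
E
```

```text
900 [314. 128.] [330. 186.] ((322.0, 157.0), (16.0, 58.0), 0.0)
128 319.0 324.0 [0.5184 0.2669 0.086 ] [45 58 88] 0.0727
132 314.0 329.0 [0.5161 0.2669 0.086 ] [ 63 101 170] 0.0848
136 314.0 329.0 [0.5139 0.2668 0.086 ] [ 63 108 180] 0.0863
140 314.0 329.0 [0.5116 0.2668 0.086 ] [ 66 109 181] 0.0848
144 314.0 329.0 [0.5093 0.2668 0.086 ] [ 64 109 180] 0.0865
148 314.0 329.0 [0.507  0.2668 0.086 ] [ 63 109 181] 0.0845
152 314.0 329.0 [0.5047 0.2667 0.086 ] [ 63 109 180] 0.0838
156 314.0 329.0 [0.5023 0.2667 0.086 ] [ 62 108 180] 0.0855
160 314.0 329.0 [0.5    0.2667 0.086 ] [ 62 107 181] 0.0857
164 314.0 329.0 [0.4976 0.2666 0.086 ] [ 59 106 179] 0.0854
168 314.0 329.0 [0.4952 0.2666 0.086 ] [ 53 101 177] 0.0852
172 315.0 329.0 [0.4929 0.2663 0.086 ] [ 42  65 112] 0.0859
176 315.0 329.0 [0.4905 0.2663 0.086 ] [ 39  64 112] 0.0868
180 315.0 329.0 [0.488  0.2662 0.086 ] [ 45  68 117] 0.0855
184 315.0 329.0 [0.4856 0.2662 0.086 ] [ 49  70 118] 0.0852
```

Request:
step_arm(increments=[{"tx": 25,"ty": -0.3,"tz": 0,"ax": 0,"ay": 0,"az": 0,"claw": 0},{"tx": 25.3,"ty": -0.3,"tz": 0,"ax": 0,"ay": 0,"az": 0,"claw": 0},{"tx": 0,"ty": 0,"tz": -40,"ax": 0,"ay": 0,"az": 0,"claw": 0},{"tx": 0,"ty": 0,"tz": -40,"ax": 0,"ay": 0,"az": 0,"claw": 0},{"tx": 0,"ty": 0,"tz": -35,"ax": 0,"ay": 0,"az": 0,"claw": 0},{"tx": 0,"ty": 0,"tz": -16,"ax": 0,"ay": 0,"az": 0,"claw": -0.3},{"tx": 0,"ty": 0,"tz": 0,"ax": 0,"ay": 0,"az": 0,"claw": -0.5},{"tx": 0,"ty": 0,"tz": 0,"ax": 0,"ay": 0,"az": 0,"claw": -1},{"tx": 0,"ty": 0,"tz": 0,"ax": 0,"ay": 0,"az": 0,"claw": -1},{"tx": 0,"ty": 0,"tz": 0,"ax": 0,"ay": 0,"az": 0,"claw": -1},{"tx": 0,"ty": 0,"tz": 0,"ax": 0,"ay": 0,"az": 0,"claw": -1},{"tx": 0,"ty": 0,"tz": 0,"ax": 0,"ay": 0,"az": 0,"claw": -1}], newtons=40)

```text
time_s: 11.9
tcp_pos: [0.5019, 0.2664, 0.0744]
eef_rot: [-180.0, -0.1, 0.3]
contact_force: [-0.6, -0.2, 4.0]
gripper_width: 0.0094
```

Request:
step_arm(increments=[{"tx": 0,"ty": 0,"tz": 20,"ax": 0,"ay": 0,"az": 0,"claw": -1},{"tx": 0,"ty": 0,"tz": 36,"ax": 0,"ay": 0,"az": 0,"claw": -1},{"tx": 0,"ty": 0,"tz": 36,"ax": 0,"ay": 0,"az": 0,"claw": -1},{"tx": 0,"ty": 0,"tz": 34,"ax": 0,"ay": 0,"az": 0,"claw": -1},{"tx": 0,"ty": 0,"tz": 0,"ax": 0,"ay": 0,"az": 0,"claw": -1},{"tx": 0,"ty": 0,"tz": 0,"ax": 0,"ay": 0,"az": 0,"claw": -1}])

```text
time_s: 12.5
tcp_pos: [0.5014, 0.2665, 0.2003]
eef_rot: [-179.9, -0.1, 0.3]
contact_force: [0.2, 0.0, -0.6]
gripper_width: 0.0096
```

Request:
step_arm(increments=[{"tx": 13.4,"ty": -34.4,"tz": 0,"ax": 0,"ay": 0,"az": 1.07,"claw": -1},{"tx": 13.4,"ty": -34.4,"tz": 0,"ax": 0,"ay": 0,"az": 1.07,"claw": -1},{"tx": 13.4,"ty": -34.4,"tz": 0,"ax": 0,"ay": 0,"az": 1.07,"claw": -1},{"tx": 13.4,"ty": -34.4,"tz": 0,"ax": 0,"ay": 0,"az": 1.07,"claw": -1},{"tx": 13.4,"ty": -34.4,"tz": 0,"ax": 0,"ay": 0,"az": 1.07,"claw": -1},{"tx": 13.4,"ty": -34.4,"tz": 0,"ax": 0,"ay": 0,"az": 1.07,"claw": -1},{"tx": 13.4,"ty": -34.4,"tz": 0,"ax": 0,"ay": 0,"az": 1.07,"claw": -1},{"tx": 13.4,"ty": -34.4,"tz": 0,"ax": 0,"ay": 0,"az": 1.07,"claw": -1},{"tx": 13.4,"ty": -34.4,"tz": 0,"ax": 0,"ay": 0,"az": 1.07,"claw": -1},{"tx": 13.4,"ty": -34.4,"tz": 0,"ax": 0,"ay": 0,"az": 1.07,"claw": -1},{"tx": 0,"ty": 0,"tz": 0,"ax": 0,"ay": 0,"az": 0,"claw": -1},{"tx": 0,"ty": 0,"tz": 0,"ax": 0,"ay": 0,"az": 0,"claw": -1}])

```text
time_s: 13.7
tcp_pos: [0.6347, -0.0786, 0.1974]
eef_rot: [-180.0, 0.2, 10.9]
contact_force: [0.3, 0.6, -0.8]
gripper_width: 0.0099
```

Request:
step_arm(increments=[{"tx": 0,"ty": 0,"tz": -30,"ax": 0,"ay": 0,"az": 0,"claw": -1},{"tx": 0,"ty": 0,"tz": -25,"ax": 0,"ay": 0,"az": 0,"claw": -1},{"tx": 0,"ty": 0,"tz": 0,"ax": 0,"ay": 0,"az": 0,"claw": -1},{"tx": 0,"ty": 0,"tz": 0,"ax": 0,"ay": 0,"az": 0,"claw": -1}])

```text
time_s: 14.1
tcp_pos: [0.6352, -0.077, 0.1444]
eef_rot: [180.0, 0.1, 11.1]
contact_force: [0.8, 0.0, 1.1]
gripper_width: 0.0096
```

```bash
python3 - <<'E'
from h import *
c=cap('wrist');s=r.get_state();print(s['tcp_pos'],s['eef_rot'],s['joints'],s['gripper_width'],s['contact_force'],c['R'].round(3).tolist())
def proj(X): X=X@c['R'].T+c['t'];return X[:,:2]/X[:,2:]*c['fx']+[c['cx'],c['cy']]
print(proj(s['tcp_pos']+np.array([[0,0,-.0515],[0,0,.0125],[0,0,-.0605]])))
cv2.imwrite('pics/c5.png',cv2.resize(c['image'][195:345,220:420],None,fx=4,fy=4,interpolation=cv2.INTER_CUBIC))
E
```

```text
[ 0.63599366 -0.07707401  0.14550081] [ 1.79973451e+02 -3.75226333e-02  1.10862280e+01] [ 1.05262449e+01  2.17163768e+01 -1.13947874e+01  3.12703181e-02
 -5.68510594e+01  9.05428839e+01] 0.009999085466591623 [0.35599847 0.59979285 0.52927708] [[0.193, -0.981, 0.001], [-0.934, -0.184, 0.305], [-0.299, -0.06, -0.952]]
[[319.1444758  281.12757498]
 [319.33262385 357.69430951]
 [319.12662199 273.86197898]]
```

View pics/c5.png

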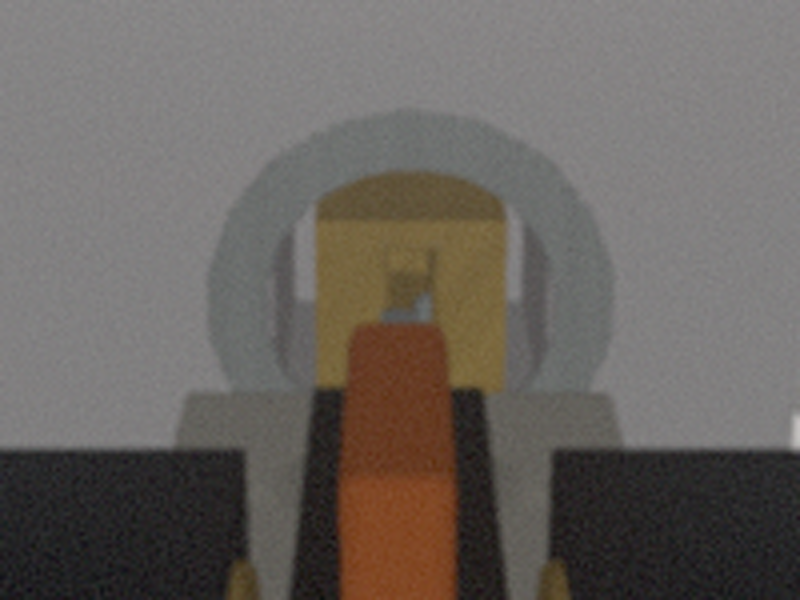

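```bash
python3 - <<'E'
from h import *
c=load('wrist');s=r.get_state();tcp=s['tcp_pos'];R=c['R'];print(tcp)
def proj(X): X=X@c['R'].T+c['t'];return X[:2]/X[2]*c['fx']+[c['cx'],c['cy']]
fw=np.array([.981,.193,0]);rt=np.array([.193,-.981,0])
for n,u,v,d in(('brass far',322.7,250,12),('slot far',322.7,257.5,7.75)):
    w=world(c,u,v,.082);e=w-fw*d/1e3;print(n,e,'fwd',(e-tcp)@fw*1e3,'rt',(e-tcp)@rt*1e3)
for o in(16,17,18): print(o,proj(tcp+fw*o/1e3+[0,0,-.0235]),proj(tcp+fw*o/1e3+[0,0,.0125]))
g=c['image'].astype(int)
print('col brass',g[244:256,315:332,1].mean(1).round(),'bow',g[268:284,312:326,2].mean(1).round(),g[306:320,312:326,2].mean(1).round())
print('slot',g[254:264,319:326,1].mean(1).round())
E
```

```text
[ 0.63599366 -0.07707401  0.14550081]
brass far [ 0.6358472  -0.07890883  0.082     ] fwd -0.497803421634396 rt 1.771687736879883
slot far [ 0.63613601 -0.07886217  0.082     ] fwd -0.20547173700880242 rt 1.7816554526680206
16 [319.21281557 272.40464494] [319.33916744 314.83630578]
17 [319.21293349 270.10094777] [319.33959167 312.05776653]
18 [319.21305183 267.7891264 ] [319.34001776 309.26700742]
col brass [ 85.  82.  82.  83.  82.  84.  94. 102. 101. 102. 101. 101.] bow [101. 102. 102. 101.  97.  96.  96.  97. 100. 102. 103. 101. 102. 102.
 102. 103.] [102. 103. 102. 104. 103. 103. 104. 109. 117. 124. 127. 129. 130. 130.]
slot [101. 100.  99.  95. 101. 101. 100. 100.  94.  85.]
```

Request:
step_arm(increments=[{"tx": 0.3,"ty": -1.6,"tz": 0,"ax": 0,"ay": 0,"az": 0,"claw": -1},{"tx": 0,"ty": 0,"tz": 0,"ax": 0,"ay": 0,"az": 0,"claw": -1},{"tx": 0,"ty": 0,"tz": -5,"ax": 0,"ay": 0,"az": 0,"claw": -1},{"tx": 0,"ty": 0,"tz": -5,"ax": 0,"ay": 0,"az": 0,"claw": -1},{"tx": 0,"ty": 0,"tz": -2.5,"ax": 0,"ay": 0,"az": 0,"claw": -1},{"tx": 0,"ty": 0,"tz": -2.5,"ax": 0,"ay": 0,"az": 0,"claw": -1},{"tx": 0,"ty": 0,"tz": 0,"ax": 0,"ay": 0,"az": 0,"claw": -1}])

```text
time_s: 14.85
tcp_pos: [0.6365, -0.0792, 0.1294]
eef_rot: [180.0, -0.1, 11.0]
contact_force: [2.0, 0.6, -1.2]
gripper_width: 0.0099
```

Request:
step_arm(increments=[{"tx": 0,"ty": 0,"tz": -2,"ax": 0,"ay": 0,"az": 0,"claw": -1},{"tx": 0,"ty": 0,"tz": -2,"ax": 0,"ay": 0,"az": 0,"claw": -1},{"tx": 0,"ty": 0,"tz": -1,"ax": 0,"ay": 0,"az": 0,"claw": -1},{"tx": 0,"ty": 0,"tz": 0,"ax": 0,"ay": 0,"az": 0,"claw": -1}])

```text
time_s: 15.25
tcp_pos: [0.6364, -0.0792, 0.1247]
eef_rot: [180.0, -0.1, 11.0]
contact_force: [4.3, 0.7, 1.0]
gripper_width: 0.0092
```

Request:
step_arm(increments=[{"tx": 0.5,"ty": 0.1,"tz": 0,"ax": 0,"ay": 0,"az": 0,"claw": -1},{"tx": 0,"ty": 0,"tz": -1.5,"ax": 0,"ay": 0,"az": 0,"claw": -1},{"tx": 0,"ty": 0,"tz": -1.5,"ax": 0,"ay": 0,"az": 0,"claw": -1},{"tx": 0,"ty": 0,"tz": 0,"ax": 0,"ay": 0,"az": 0,"claw": -1}])

```text
time_s: 15.65
tcp_pos: [0.6365, -0.0792, 0.1214]
eef_rot: [180.0, -0.0, 11.0]
contact_force: [4.5, 1.7, 0.1]
gripper_width: 0.0103
```

Request:
step_arm(increments=[{"tx": 0.6,"ty": 0.1,"tz": 0,"ax": 0,"ay": 0,"az": 0,"claw": -1},{"tx": 0,"ty": 0,"tz": -1,"ax": 0,"ay": 0,"az": 0,"claw": -1},{"tx": 0,"ty": 0,"tz": -1,"ax": 0,"ay": 0,"az": 0,"claw": -1},{"tx": 0,"ty": 0,"tz": 0,"ax": 0,"ay": 0,"az": 0,"claw": -1}])

```text
time_s: 16.05
tcp_pos: [0.6367, -0.0792, 0.1193]
eef_rot: [-180.0, 0.0, 11.0]
contact_force: [2.8, 1.1, 1.2]
gripper_width: 0.0099
```

Request:
step_arm(increments=[{"tx": 0.3,"ty": 0,"tz": -1,"ax": 0,"ay": 0,"az": 0,"claw": -1},{"tx": 0,"ty": 0,"tz": -1,"ax": 0,"ay": 0,"az": 0,"claw": -1},{"tx": 0,"ty": 0,"tz": 0,"ax": 0,"ay": 0,"az": 0,"claw": -1}])

```text
time_s: 16.35
tcp_pos: [0.6369, -0.079, 0.118]
eef_rot: [-180.0, 0.0, 11.0]
contact_force: [0.2, 4.0, 7.0]
gripper_width: 0.0098
```

Request:
step_arm(increments=[{"tx": 0,"ty": 0,"tz": -0.5,"ax": 0,"ay": 0,"az": -6,"claw": -1},{"tx": 0,"ty": 0,"tz": 0,"ax": 0,"ay": 0,"az": -6,"claw": -1},{"tx": 0,"ty": 0,"tz": 0,"ax": 0,"ay": 0,"az": -6,"claw": -1},{"tx": 0,"ty": 0,"tz": 0,"ax": 0,"ay": 0,"az": -5,"claw": -1},{"tx": 0,"ty": 0,"tz": 0,"ax": 0,"ay": 0,"az": 0,"claw": -1}])

```text
time_s: 16.85
tcp_pos: [0.6367, -0.079, 0.1168]
eef_rot: [180.0, 0.1, -12.1]
contact_force: [0.2, 2.7, 1.6]
gripper_width: 0.0098
```

Request:
step_arm(increments=[{"tx": 0,"ty": -0.2,"tz": -1,"ax": 0,"ay": 0,"az": 0,"claw": -1},{"tx": 0,"ty": 0,"tz": -1,"ax": 0,"ay": 0,"az": 0,"claw": -1},{"tx": 0,"ty": 0,"tz": -1,"ax": 0,"ay": 0,"az": 0,"claw": -1},{"tx": 0,"ty": 0,"tz": -1,"ax": 0,"ay": 0,"az": 0,"claw": -1},{"tx": 0,"ty": 0,"tz": 0,"ax": 0,"ay": 0,"az": 0,"claw": -1}])

```text
time_s: 17.35
tcp_pos: [0.6371, -0.0792, 0.1127]
eef_rot: [-180.0, 0.0, -12.0]
contact_force: [1.0, 3.3, 0.4]
gripper_width: 0.01
```

Request:
step_arm(increments=[{"tx": 0,"ty": -0.3,"tz": -1.5,"ax": 0,"ay": 0,"az": 0,"claw": -1},{"tx": 0,"ty": 0,"tz": -1.5,"ax": 0,"ay": 0,"az": 0,"claw": -1},{"tx": 0,"ty": 0,"tz": -1.5,"ax": 0,"ay": 0,"az": 0,"claw": -1},{"tx": 0,"ty": 0,"tz": -1.5,"ax": 0,"ay": 0,"az": 0,"claw": -1},{"tx": 0,"ty": 0,"tz": 0,"ax": 0,"ay": 0,"az": 0,"claw": -1}])

```text
time_s: 17.85
tcp_pos: [0.6373, -0.0796, 0.1068]
eef_rot: [-180.0, -0.0, -12.0]
contact_force: [0.8, 4.1, -0.5]
gripper_width: 0.0099
```

Request:
step_arm(increments=[{"tx": 0,"ty": 0.5,"tz": -1,"ax": 0,"ay": 0,"az": 0,"claw": -1},{"tx": 0,"ty": 0.3,"tz": -1,"ax": 0,"ay": 0,"az": 0,"claw": -1},{"tx": 0,"ty": 0,"tz": 0,"ax": 0,"ay": 0,"az": 0,"claw": -1}])

```text
time_s: 18.15
tcp_pos: [0.6374, -0.0794, 0.1063]
eef_rot: [179.9, -0.0, -12.0]
contact_force: [-2.1, 1.4, 9.5]
gripper_width: 0.01
```

Request:
step_arm(increments=[{"tx": 0,"ty": 0,"tz": -0.5,"ax": 0,"ay": 0,"az": 0,"claw": -1},{"tx": 0,"ty": 0,"tz": 0,"ax": 0,"ay": 0,"az": 0,"claw": -1},{"tx": 0,"ty": 0,"tz": 0,"ax": 0,"ay": 0,"az": 0,"claw": -1}])

```text
time_s: 18.45
tcp_pos: [0.6374, -0.0795, 0.1063]
eef_rot: [180.0, -0.1, -12.0]
contact_force: [-3.7, 2.9, 13.0]
gripper_width: 0.0096
```

```bash
python3 - <<'E'
from h import *
c=cap('wrist');s=r.get_state();print(s['time_s'],s['tcp_pos'],s['eef_rot'],s['joints'],s['contact_force'],s['moment'])
cv2.imwrite('pics/c6.png',cv2.resize(c['image'][195:345,220:420],None,fx=4,fy=4,interpolation=cv2.INTER_CUBIC))
E
```

```text
18.5 [ 0.63744654 -0.0794877   0.10627381] [ 1.79954262e+02 -6.57968199e-02 -1.19598451e+01] [ 10.30351838  24.06528371 -13.55925738   0.08496692 -52.33192621
  67.68471365] [-3.79282533  1.98388499 12.92239141] [0.77429854 1.35319687 0.03647677]
```

View pics/c6.png

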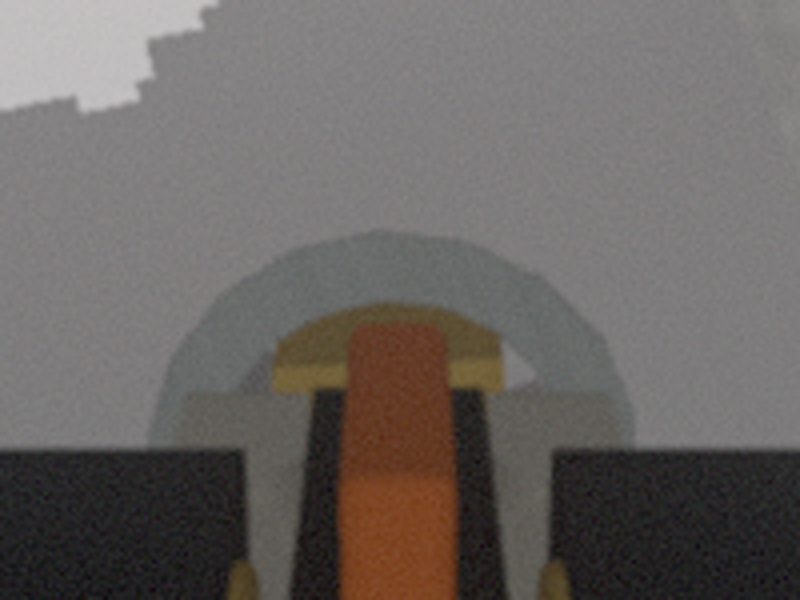

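Request:
step_arm(increments=[{"tx": -0.1,"ty": 0,"tz": 0,"ax": 0,"ay": 0,"az": -7,"claw": -1},{"tx": -0.1,"ty": 0,"tz": 0,"ax": 0,"ay": 0,"az": -7,"claw": -1},{"tx": -0.1,"ty": 0,"tz": 0,"ax": 0,"ay": 0,"az": -7,"claw": -1},{"tx": -0.1,"ty": 0,"tz": 0,"ax": 0,"ay": 0,"az": -7,"claw": -1},{"tx": -0.1,"ty": 0,"tz": 0,"ax": 0,"ay": 0,"az": -7,"claw": -1},{"tx": -0.1,"ty": 0,"tz": 0,"ax": 0,"ay": 0,"az": -7,"claw": -1},{"tx": 0,"ty": 0,"tz": 0,"ax": 0,"ay": 0,"az": 0,"claw": -1}])

```text
time_s: 19.2
tcp_pos: [0.6369, -0.08, 0.1063]
eef_rot: [180.0, -0.1, -54.2]
contact_force: [-1.8, 0.3, 10.5]
gripper_width: 0.0098
```

Request:
step_arm(increments=[{"tx": -0.1,"ty": 0,"tz": 0,"ax": 0,"ay": 0,"az": -7,"claw": -1},{"tx": -0.1,"ty": 0,"tz": 0,"ax": 0,"ay": 0,"az": -7,"claw": -1},{"tx": -0.1,"ty": 0,"tz": 0,"ax": 0,"ay": 0,"az": -7,"claw": -1},{"tx": 0,"ty": 0,"tz": 0,"ax": 0,"ay": 0,"az": -5,"claw": -1},{"tx": 0,"ty": 0,"tz": 0,"ax": 0,"ay": 0,"az": 0,"claw": -1},{"tx": 0,"ty": 0,"tz": 0,"ax": 0,"ay": 0,"az": 0,"claw": -1}])

```text
time_s: 19.8
tcp_pos: [0.6362, -0.0803, 0.1063]
eef_rot: [180.0, -0.1, -80.0]
contact_force: [-2.6, -1.0, 12.8]
gripper_width: 0.0097
```

```bash
python3 - <<'E'
from h import *
for i in range(3):
    c=cap('wrist');s=r.get_state();print(s['tcp_pos'],s['eef_rot'],s['contact_force'],s['moment'],s['joint_torque'][5])
p=blob(c,(15,80,40),(35,255,255),(270,230,370,320));print(len(p),p.min(0),p.max(0))
E
```

```text
[ 0.63617818 -0.08034367  0.10627714] [ 1.79988543e+02 -1.14885398e-01 -7.99638519e+01] [-3.44782406 -1.47107281 11.55200002] [-0.47569497  1.50819081  0.09210279] -0.11629481334239244
[ 0.63613383 -0.08033348  0.10623659] [ 1.79979795e+02 -1.16781412e-01 -7.99582013e+01] [-4.16473551 -1.89224236 11.76884858] [-0.49696929  1.47210541  0.10622007] -0.09652917506173253
[ 0.63618307 -0.08033033  0.10626029] [ 1.79986803e+02 -1.15865679e-01 -7.99605045e+01] [-3.73467741 -0.90059224 11.86170552] [-0.52799915  1.4370947   0.10860955] -0.09224000852555037
643 [288. 271.] [345. 294.]
```

Request:
step_arm(increments=[{"tx": 0,"ty": 0,"tz": 0,"ax": 0,"ay": 0,"az": -2,"claw": -1},{"tx": 0,"ty": 0,"tz": 0,"ax": 0,"ay": 0,"az": -1,"claw": -1},{"tx": 0,"ty": 0,"tz": 0,"ax": 0,"ay": 0,"az": 0,"claw": -1}])

```text
time_s: 20.25
tcp_pos: [0.6361, -0.0803, 0.1062]
eef_rot: [180.0, -0.1, -83.0]
contact_force: [-3.6, -0.8, 12.9]
gripper_width: 0.0103
```

```bash
python3 - <<'E'
from h import *
M=[]
for i in range(3):
    c=cap('wrist');s=r.get_state();M.append(s['moment'][2])
print(s['eef_rot'],s['contact_force'],M)
a=cv2.resize(c['image'][235:335,250:390],None,fx=5.7,fy=5.7,interpolation=cv2.INTER_CUBIC);cv2.imwrite('pics/c7.png',a)
E
```

```text
[ 1.79982336e+02 -1.17881398e-01 -8.29577670e+01] [-3.54371827 -0.99794847 12.55081913] [np.float64(0.07969326413872871), np.float64(0.04891364479985192), np.float64(0.14189137226514958)]
```

View pics/c7.png

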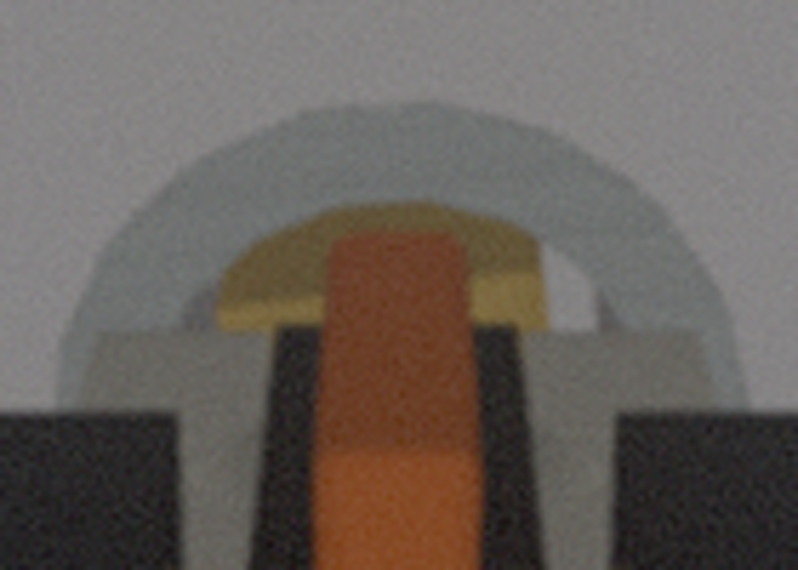

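Request:
step_arm(increments=[{"tx": 0,"ty": 0,"tz": 0,"ax": 0,"ay": 0,"az": -1.5,"claw": -1},{"tx": 0,"ty": 0,"tz": 0,"ax": 0,"ay": 0,"az": -1,"claw": -1},{"tx": 0,"ty": 0,"tz": 0,"ax": 0,"ay": 0,"az": 0,"claw": -1},{"tx": 0,"ty": 0,"tz": 0,"ax": 0,"ay": 0,"az": 0,"claw": -1}])

```text
time_s: 20.8
tcp_pos: [0.636, -0.0804, 0.1063]
eef_rot: [180.0, -0.1, -85.5]
contact_force: [-3.8, -1.8, 12.3]
gripper_width: 0.0098
```

```bash
python3 - <<'E'
from h import *
M=[]
for i in range(4):
    c=cap('wrist');s=r.get_state();M.append(s['moment'][2])
print(s['time_s'],s['tcp_pos'],s['eef_rot'],s['contact_force'],np.round(M,3),s['gripper_width'])
# brass top-face front edge: brightness step per column, left and right of the bow
R=[]
g=cv2.GaussianBlur(c['image'],(3,3),0).astype(int)[:,:,1]
for u in list(range(291,306))+list(range(335,344)):
    k=g[278:293,u];d=k[2:]-k[:-2];v=279+d.argmax();R.append((u,v))
R=np.array(R);print(R.tolist());w=np.array([world(c,u,v,.082) for u,v in R])
f=cv2.fitLine(w[:,:2].astype(np.float32)*1000,cv2.DIST_HUBER,0,.01,.01).ravel();a=np.degrees(np.arctan2(f[1],f[0]));print('edge yaw',a)
t=cap('top')
p=blob(t,(0,120,60),(8,255,255),(285,195,315,230));print('cap px',p.mean(0),len(p),world(t,*p.mean(0),.115))
E
```

```text
21.0 [ 0.63601527 -0.08033955  0.10626861] [ 1.79981204e+02 -1.16834561e-01 -8.54600633e+01] [-3.80730338 -1.3687172  13.25624064] [0.056 0.078 0.05  0.1  ] 0.009564308712424247
[[291, 288], [292, 288], [293, 288], [294, 288], [295, 288], [296, 288], [297, 288], [298, 287], [299, 287], [300, 287], [301, 287], [302, 287], [303, 287], [304, 286], [305, 286], [335, 283], [336, 283], [337, 283], [338, 283], [339, 283], [340, 283], [341, 282], [342, 282], [343, 282]]
edge yaw 11.664521
cap px [297.55072 210.08696] 69 [0.61407262 0.02021238 0.115     ]
```

Request:
step_arm(increments=[{"tx": 0,"ty": 0,"tz": 0,"ax": 0,"ay": 0,"az": -1,"claw": -1},{"tx": 0,"ty": 0,"tz": 0,"ax": 0,"ay": 0,"az": 0,"claw": -1},{"tx": 0,"ty": 0,"tz": 0,"ax": 0,"ay": 0,"az": 0,"claw": -1}])

```text
time_s: 21.35
tcp_pos: [0.636, -0.0804, 0.1063]
eef_rot: [180.0, -0.1, -86.5]
contact_force: [-4.2, -2.5, 12.4]
gripper_width: 0.0096
```

```bash
python3 - <<'E'
from h import *
M=[]
for i in range(4):
    c=cap('wrist');s=r.get_state();M.append(s['moment'][2])
print(s['time_s'],s['tcp_pos'],s['eef_rot'],s['contact_force'],np.round(M,3),s['gripper_width'])
g=cv2.GaussianBlur(c['image'],(3,3),0).astype(int)[:,:,1];w=[]
for u in list(range(291,306))+list(range(335,344)):
    k=g[278:293,u];w.append(world(c,u,279+(k[2:]-k[:-2]).argmax(),.082))
f=cv2.fitLine(np.array(w)[:,:2].astype(np.float32)*1000,cv2.DIST_HUBER,0,.01,.01).ravel();print('edge yaw',np.degrees(np.arctan2(f[1],f[0])))
r.close_job()
E
```

```text
21.55 [ 0.63599397 -0.08035158  0.10626282] [ 1.79979589e+02 -1.17728644e-01 -8.64596304e+01] [-3.9595624  -0.7206664  12.96031438] [0.094 0.123 0.123 0.108] 0.009850985847780653
edge yaw 10.885332
the job is handed in; nothing more can be done
```

The job is handed in at about 21.6 s, with the tube in the port and the key home in the lock, turned a quarter turn and still gripped. No verdict was reported.

- **Tube:** I lowered the red-capped tube into the blue-ringed port until it touched the floor of the bore (6 N, TCP at the expected height), then let go. A later top view showed the red cap centred in the blue ring.
- **Key:** It caught on the pins about 15 mm deep at about 7 N. I rocked it 23° clockwise, it slipped past, and I pressed it home. The force then rose to about 13 N with no further movement, and the wrist camera showed the bow against the brass.
- **Turn:** The lock cylinder measured about 90° from its edge in the wrist image, give or take a degree. The wrist moment was about 0.11 N m, which matches the spring. The grip stays at 40 N.

Three things did not fully agree:
- **Lateral offsets:** The hover positions came out 1.5 to 2 mm off sideways at both holes. I corrected each from the close-up image before going in.
- **Seating height:** The TCP stopped about 0.8 mm higher than I had computed for a fully seated key. That is close to the reading error, and the key would not go further.
- **Not checked:** I did not look again at the rack tubes or bystanders at the end. Nothing suggested that any had been touched.

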